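# Stand the slumped biscuit carton back in its row

## Task

The yellow biscuit carton at the end of the row has slumped sideways onto the low end of the display tray. With the fingertips, push it back upright and slide it along the tray until it stands flat and snug against the brown carton next to it. Only push it, gently enough not to dent it: do not grip it or pick it up, do not shove the brown and green cartons along or tip them, and leave everything else on the counter where it is.

Things in the scene. Friction and masses are not known exactly. Their poses are not given: they have to be found in the camera images.
- tray: White sheet-steel display tray, fixed, placed and turned differently each time. Origin on the counter, x along its depth (176 mm, -88 to 88), y along the row, z up. Floor top 10 mm above the origin. Tall end panel at y = 200 mm, 125 mm high. A ticket strip 36 mm high closes the -x side, a wire fence 73 mm high (at x = 85 mm) the +x side; cartons have about 8 mm play between them.
- stop_top (a point): Middle of the upper inner edge of the tray's low end stop, a 6 mm thick plate across the tray: tray x = 0, y = -75 mm, 55 mm above the counter (45 mm above the tray floor).
- slumped_carton: Yellow biscuit carton, red stripe and biscuits printed on it: closed card box 150 mm (its x) by 62 (its y) by 130 high (its z), about 0.34 kg. Origin at the centre of its underside. It starts leaning 35 degrees to the tray's -y, its -y face on the end stop's top edge, its upper part overhanging the stop.
- carton_center (a point): Centre of the yellow carton, half-way up (65 mm above the centre of its underside). Friction on the tray is about 0.4: upright, the carton slides when pushed in the lower half of its side and tends to tip when pushed near the top.
- top_edge (a point): Middle of the yellow carton's upper edge on its own -y side (y = -31, z = 130 mm in its frame): the overhanging upper edge that can be pushed to stand the carton up.
- foot_low (a point): Middle of the yellow carton's bottom edge on its own -y side (y = -31, z = 0 mm): the edge it pivots on, on the tray floor about 31 mm from the end stop at the start. The carton balances on it at about 25 degrees of lean; with less lean it falls upright by itself.
- foot_row (a point): Middle of the yellow carton's bottom edge on its own +y side (y = 31, z = 0 mm), the side that faces the row.
- next_carton: Brown biscuit carton of the same size (150 by 62 by 130 mm), loose, about 0.4 kg, upright in the tray on the yellow one's +y side, 15 to 45 mm from where the yellow carton comes to stand when tipped up in place. Origin at the centre of its underside, axes along the tray's. Snug, the two centres are 62 mm apart along y.
- far_carton: Green biscuit carton of the same size, loose, standing next to the brown one (1.5 mm gap), at the tall end of the tray; origin at the centre of its underside.
- gum_tub: Small green tub, loose, 60 mm across and 78 mm high, standing on the counter by the tray's front (-x) low-end corner; origin at the centre of its underside. Bystander.
- candy_can: Red can, loose, 66 mm across and 95 mm high, standing on the counter by the tray's rear (+x) low-end corner; origin at the centre of its underside. Bystander.
- card_terminal: Grey card-payment terminal, loose, 155 by 78 by 45 mm, on the counter at the left; origin at the centre of its underside. Bystander.
- calculator: Black desk calculator, loose, 150 by 105 by 21 mm, on the counter at the right; origin at the centre of its underside. Bystander.
- pen_cup: Blue cup with pens, loose, 76 mm across, pens up to 170 mm high, on the counter at the left; origin at the centre of its underside. Bystander.
Mind the look-alikes: they are no part of the job. Of the things that look like the far_carton, the largest one is meant.

How it is judged:
By the outcome, as a careful person would: the job done as asked, in the order asked, and still so for the second after the job is handed in, with the robot touching nothing.
It also fails if it takes over 40 s, if anything falls off the work surface, if the arm or the gripper's body presses on something with over 40 N, if the wrist force passes 120 N, or if a joint passes its speed limit or range.

## Robot

A 6-joint arm with a two-finger parallel gripper is mounted at the origin on the work surface. World frame = base frame: x ahead of the robot, y to its left, z up, the work surface at z = 0. Lengths are in m, angles in rad, forces in N, time in s.
With the tool pointing down it reaches from about 0.35 to 0.85 m from the base axis. Payload 8.1 kg.
Tool frame: the origin (TCP) lies between the finger pads; the fingertips stand 22 mm ahead of it and the grasp point (between the pads) lies 3 mm ahead of it; z points along the fingers, y is the line along which they close (so a half turn about z gives the same grasp; the last joint's range is limited). The gripper opens to 93 mm and grips with 3 to 60 N. Pads are 15 mm wide; open, the fingers measure 128 mm over their backs; the gripper's body (75 mm by 188 mm) begins 65 mm behind the grasp point.
Start: joints at [-1.312, 0.13, 1.488, -0, 1.523, -0.085], TCP at [0.202, -0.565, 0.241] pointing down, gripper open.
Joint ranges: [-2.96, 2.96], [-0.89, 2.26], [0.02, 2.5], [-1.34, 4.48], [0, 2.73], [-2.66, 2.66]. Speed limits (rad/s): [2.39, 2.39, 2.79, 3.14, 3.14, 3.14].

## Interface

Orientations are given as a unit quaternion [x, y, z, w].
In Python, from workcell import bot gives the robot as it stands. The module is installed in compiled form; this text tells all that it offers.
- The arm moves only by the tool apply_moves, never from a script. Its argument "targets" is text: rows parted by semicolons, each of 7 numbers parted by spaces: the turn, a rotation vector about the tool's x, y, z in rad, then the shift along the tool's x, y, z in m, then the opening, from 0 (shut) to 1 (fully open). In form: ax ay az x y z fingers; .... A call has 1 to 20 rows; each row shifts and turns the commanded pose from where the row before left it, along the tool's axes as they then stand; what a row does not reach is not made up. A row lasts 1/8 s, in which the tool goes at most 62.5 mm and 10.7 degrees, less where a joint would pass 70% of its speed; a pose out of reach is approached as far as the arm can. A call with a gripper value outside its range is refused whole. The fingers move at their own pace and stop on an object; the grip force is fixed at half the most. Time passes only in rows, so rows that do not move let the fingers close. It gives the time, the measured TCP pose, the force, the opening and the grip force at its end, in the units of the state.
- bot.state(): the state, without advancing time (a new reading comes with each control period).
- bot.camera(name): name is "side" or "top"; returns (picture, depth): 420x560x3 uint8, blue, green, red; 420x560 float32, m along the optical axis (not along the pixel's ray), 0 where there is no reading.
- bot.calibration(name): a dict with "vfov" (degrees; the focal length in pixels is half the picture's height over the tangent of half this angle, whatever the lens; pixels are square), "cx", "cy" (the principal point, pixels), "R" (3x3) and "t" (3): a world point X has camera coordinates R X + t. Camera axes: x right, y down, z forward; pixel columns grow to the right and rows downward; lengths in m; the calibration is good to about 2 mm. A picture is of the moment at which its call begins. calibration takes no time and is no camera call.
- bot.sign_off(): hands the job in; it is judged then, once.
The state is a dict: "clock": time; "joints": joint angles; "qd": joint speeds; "joint_torque": joint torques, N m; "eef_pos": TCP position; "eef_rot": TCP orientation; "contact_force": force on the tool from outside, world axes, zero at the start; "ft_torque": the same for the moment, N m; "gripper_width": opening from 0.0 (shut) to 1.0 (fully open); "gripper_force": force on a finger pad.
Only numpy, scipy, OpenCV 4.12 (cv2) and the standard library are available. Lean on these libraries where they do the work, as an engineer would, in place of code of your own. Each camera call takes 0.05 s, during which the arm holds its last target. There are 200 camera calls.

## Working session

There is one attempt and no reset: what is moved stays moved. The work goes in short steps, Python scripts to look and compute and a tool call to move; the robot and the scene stay as the last step left them, time stands still between calls to the robot, and variables do not carry over. Pictures are saved under pics/ and viewed, at most 10 in all, crops included, and the job is handed in when it is done.

Besides the shell and the picture viewer there is one more tool, called as a command line: name --argument value ..., lists and objects as JSON in quotes. apply_moves: Moves the arm, as the interface text tells. Its arguments: {"type":"object","properties":{"targets":{"type":"string"}},"required":["targets"]}

```bash
mkdir -p pics; cat > h.py <<'E'
import numpy as np, cv2
from workcell import bot
from scipy.spatial.transform import Rotation as Ro
def cloud(name):
    im,d=bot.camera(name); c=bot.calibration(name)
    f=d.shape[0]/2/np.tan(np.radians(c["vfov"])/2)
    v,u=np.mgrid[:d.shape[0],:d.shape[1]]
    P=np.stack([(u-c["cx"])/f*d,(v-c["cy"])/f*d,d],-1)
    X=(P-np.array(c["t"]))@np.array(c["R"])
    X[d<=0]=np.nan
    return im,X
E
python3 - <<'E'
from h import *
for n in ("side","top"):
    im,X=cloud(n); cv2.imwrite(f"pics/{n}0.png",im); np.savez(f"{n}0.npz",im=im,X=X)
    c=bot.calibration(n); print(n,c["vfov"],(-np.array(c["R"]).T@np.array(c["t"])).round(3))
print(bot.state())
E
```

```text
side 47.537529163984786 [0.138 0.771 0.99 ]
top 44.61233160208765 [ 0.333 -0.002  1.406]
{'clock': 0.1, 'joints': array([-1.31240706e+00,  1.31065583e-01,  1.48916606e+00, -2.46468561e-05,
        1.52301585e+00, -8.54101099e-02]), 'qd': array([-0.00038627, -0.00158108, -0.00312599, -0.00065775, -0.00021979,
        0.0021309 ]), 'joint_torque': array([ 1.59569096e-03, -5.61347151e+01, -4.93091798e+01,  7.70515529e-02,
        2.92655913e-02, -5.73272791e-05]), 'eef_pos': array([ 0.20212368, -0.56441941,  0.23970668]), 'eef_rot': array([ 9.85261155e-01,  1.71054880e-01, -8.37368529e-05, -8.23263562e-04]), 'contact_force': array([-0.43564968,  0.47446808, -0.12385774]), 'ft_torque': array([ 0.01774584,  0.04156625, -0.02032057]), 'gripper_force': 0.0, 'gripper_width': 1.001956888722667}
```

```bash
python3 -c "
import cv2,numpy as np
a=cv2.imread('pics/side0.png');b=cv2.imread('pics/top0.png')
print(a.shape,b.shape)"
```

```text
(420, 560, 3) (420, 560, 3)
```

View pics/side0.png

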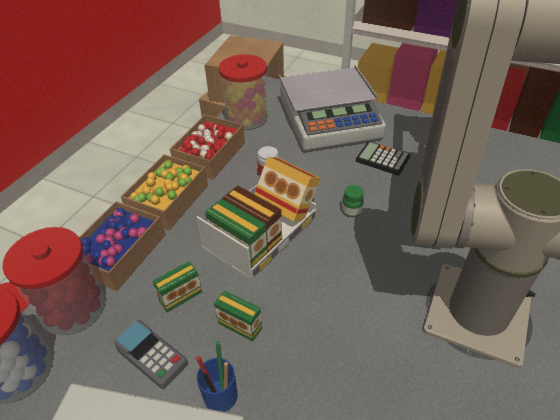

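View pics/top0.png

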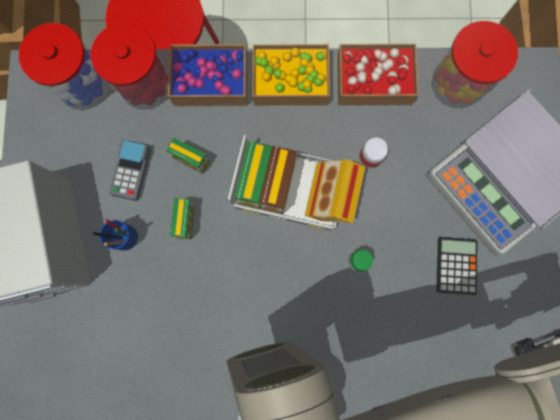

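The side view shows the yellow carton at (287,188), leaning away from the brown one at (255,212), with the green one at (232,225). The top view shows yellow (335,190), brown (278,178), green (255,172), tub (362,260) and can (374,152). Candidates for far_carton are the big green carton (255,172) and the two small green packs (188,153) and (182,217). I choose the big one, in the tray. There is only one yellow carton.

```bash
cat > m.py <<'E'
from h import *
z=np.load("top0.npz"); im=z["im"];X=z["X"]
cv2.imwrite("pics/crop0.png",cv2.resize(im[120:280,210:420],None,fx=3.5,fy=3.5,interpolation=cv2.INTER_CUBIC))
def reg(u0,u1,v0,v1):
    m=np.zeros(im.shape[:2],bool); m[v0:v1,u0:u1]=1; return m
def rect(m):
    p=X[m][:,:2]; r=cv2.minAreaRect((p*1000).astype(np.float32)); return np.round(r[0],1),np.round(r[1],1),round(r[2],2)
t=reg(225,300,130,220)&(abs(X[...,2]-.14)<.004)
hsv=cv2.cvtColor(im,cv2.COLOR_BGR2HSV)
print("two tops",t.sum(),rect(t),np.median(X[t][:,2]))
for n,u,v,hz in(("tub",362,260,.078),("can",374,152,.095)):
    m=reg(u-18,u+18,v-18,v+18)&(abs(X[...,2]-hz)<.006); print(n,m.sum(),rect(m),np.median(X[m][:,2]))
# planes of yellow
y=reg(305,372,150,232)&(X[...,2]>.03)
p=X[y]; n_=np.cross(X[2:,1:-1]-X[:-2,1:-1],X[1:-1,2:]-X[1:-1,:-2]); n_/=np.linalg.norm(n_,axis=-1,keepdims=True)
N=np.full(X.shape,np.nan);N[1:-1,1:-1]=n_; N*=np.sign(N[...,2:])
np.save("N.npy",N)
for v in (170,190,205):
    for u in range(295,372,4): print(u,v,X[v,u].round(3),N[v,u].round(2))
E
python3 m.py
```

```text
two tops 2498 (array([604.1,  47.3]), array([125.5, 151.2]), 76.83) 0.14006819886303246
tub 320 (array([ 390.2, -201.1]), array([50.7, 51.7]), 44.33) 0.07776206412125765
can 398 (array([ 680.3, -240.8]), array([59.9, 58.7]), 48.28) 0.09462125399276552
295 170 [ 0.643 -0.031  0.008] [-0.29 -0.32  0.9 ]
299 170 [ 0.644 -0.042  0.005] [-0.45 -0.4   0.8 ]
303 170 [ 0.644 -0.054  0.006] [-0.34  0.11  0.93]
307 170 [ 0.643 -0.065  0.011] [-0.06 -0.51  0.86]
311 170 [ 0.642 -0.075  0.016] [0.28 0.02 0.96]
315 170 [ 0.633 -0.084  0.055] [0.42 0.8  0.44]
319 170 [ 0.633 -0.095  0.053] [0.57 0.57 0.6 ]
323 170 [ 0.627 -0.104  0.081] [0.52 0.49 0.7 ]
327 170 [ 0.624 -0.113  0.095] [0.41 0.66 0.63]
331 170 [ 0.622 -0.123  0.104] [-0.06  0.86  0.5 ]
335 170 [ 0.619 -0.132  0.118] [-0.03 -0.32  0.95]
339 170 [ 0.616 -0.141  0.131] [0.69 0.26 0.67]
343 170 [ 0.613 -0.149  0.143] [0.72 0.38 0.58]
347 170 [ 0.612 -0.159  0.148] [-0.61 -0.39  0.69]
351 170 [ 0.614 -0.17   0.139] [-0.32 -0.24  0.92]
355 170 [ 0.615 -0.181  0.132] [ 0.06 -0.69  0.72]
359 170 [ 0.617 -0.192  0.127] [-0.68 -0.33  0.65]
36
[... 1445 characters left out ...]
205 [ 0.532 -0.091  0.091] [-0.41  0.84  0.36]
323 205 [ 0.529 -0.1    0.112] [-0.12  0.85  0.52]
327 205 [ 0.527 -0.109  0.121] [0.59 0.57 0.58]
331 205 [ 0.526 -0.119  0.133] [0.76 0.51 0.4 ]
335 205 [ 0.524 -0.128  0.144] [0.09 0.92 0.37]
339 205 [ 0.523 -0.137  0.147] [-0.12  0.87  0.49]
343 205 [ 0.524 -0.148  0.141] [-0.75 -0.39  0.53]
347 205 [ 0.525 -0.158  0.139] [ 0.51 -0.45  0.73]
351 205 [ 0.526 -0.17   0.127] [-0.12 -0.67  0.73]
355 205 [ 0.527 -0.18   0.124] [-0.28 -0.63  0.72]
359 205 [ 0.545 -0.208 -0.001] [-0.39 -0.22  0.89]
363 205 [ 0.545 -0.219  0.001] [-0.74 -0.39  0.55]
367 205 [ 0.545 -0.23   0.001] [-0.24  0.76  0.6 ]
371 205 [ 0.545 -0.242 -0.   ] [-0.02  0.33  0.95]
```

View pics/crop0.png

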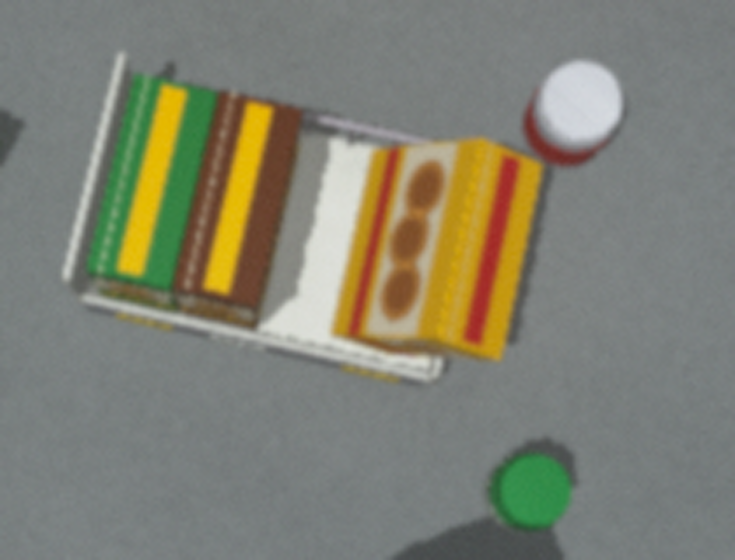

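The crop confirms the choice. Yellow (biscuit face and red-striped top) leans to the right, away from brown and green. The can is at crop (570,110) and the tub at crop (535,490), on either side of the approach lane. Next I fit the tray frame and plan the first poses.

```bash
cat > m2.py <<'E'
from h import *
z=np.load("top0.npz"); im=z["im"];X=z["X"]
def reg(u0,u1,v0,v1):
    m=np.zeros(im.shape[:2],bool); m[v0:v1,u0:u1]=1; return m
hsv=cv2.cvtColor(im,cv2.COLOR_BGR2HSV)
T=lambda p,a,o:np.stack([(p[...,:2]-o)@[np.cos(a),np.sin(a)],(p[...,:2]-o)@[-np.sin(a),np.cos(a)],p[...,2]],-1)
a=np.radians(76.83-90); o=np.array([.6041,.0473])
L=T(X,a,o)
# tall panel top, fence etc. in axes centred on the two tops
f=lambda m:(m.sum(),np.nanpercentile(L[m],[3,50,97],axis=0).round(4).tolist())
print("panel",f(reg(225,252,132,208)&(abs(X[...,2]-.125)<.004)&(L[...,1]>.064)))
print("strip",f(reg(235,340,195,232)&(abs(X[...,2]-.036)<.006)&(L[...,0]<-.075)))
# yellow: fit plane on +y face and top face in L by carton geometry
y=reg(303,370,150,232)&(X[...,2]>.04)&(abs(L[...,0])<.06)&(L[...,1]<-.1)
P=L[y]
from scipy.optimize import least_squares
def res(q):
    fy,th=q[0],q[1]; c,s=np.cos(th),np.sin(th)
    dy=P[:,1]-fy; dz=P[:,2]-.010
    by=dy*c+dz*s; bz=-dy*s+dz*c   # body coords, foot_low at 0
    r=np.where(abs(by-.062)<abs(bz-.130),by-.062,bz-.130); return r
r=least_squares(res,[-.19,np.radians(35)],loss="soft_l1",f_scale=.003)
print("foot_low y",r.x[0],"lean",np.degrees(r.x[1]),"rms",np.sqrt((res(r.x)**2).mean()))
m=reg(303,370,150,232)&(X[...,2]>.11)&(L[...,1]<-.1); print("yel x range",np.nanpercentile(L[m][:,0],[1,99]))
for n,p in(("tub",[.3902,-.2011,0]),("can",[.6803,-.2408,0])): print(n,T(np.array(p),a,o).round(4))
print("brown-y face",np.nanpercentile(L[reg(225,300,130,220)&(abs(X[...,2]-.14)<.004)],[1,99],axis=0).round(4))
E
python3 m2.py
```

```text
panel (np.int64(142), [[-0.0776, 0.0744, 0.1216], [0.0046, 0.077, 0.1245], [0.0853, 0.0801, 0.128]])
strip (np.int64(311), [[-0.0887, -0.1899, 0.0306], [-0.0839, -0.0595, 0.0349], [-0.0796, 0.0613, 0.04]])
foot_low y -0.017070192727678436 lean 72.98182977695858 rms 0.01332808116947109
yel x range [-0.06905819  0.07896123]
tub [-0.1517 -0.2906  0.    ]
can [ 0.1398 -0.2632  0.    ]
brown-y face [[-0.0736 -0.0616  0.1362]
 [ 0.0736  0.0611  0.1439]]
```

```bash
sed -i 's/\[-.19,np.radians(35)\],loss="soft_l1",f_scale=.003/[-.168,np.radians(35)]/; s/r=np.where(abs(by-.062)<abs(bz-.130),by-.062,bz-.130)/r=np.maximum(by-.062,bz-.130)/' m2.py; python3 m2.py | grep foot
cat >> h.py <<'E'
A=np.radians(-13.17); EX=np.array([np.cos(A),np.sin(A),0]); EY=np.array([-np.sin(A),np.cos(A),0])
O=np.array([.6041,.0473,0])-.124*EY   # tray origin estimate
def tray(p): p=np.asarray(p)-O; return np.stack([p@EX,p@EY,p[...,2]],-1)
def goal(tilt): 
    t=np.radians(tilt); z=np.sin(t)*EY-np.cos(t)*np.array([0,0,1]); return np.stack([np.cross(EX,z),EX,z],1)
def plan(tip,tilt):
    "rotvec and shift (tool axes) to bring the fingertip middle to tray point tip at tilt, and the present tip"
    s=bot.state(); R=Ro.from_quat(s["eef_rot"]).as_matrix(); p=np.array(s["eef_pos"])
    G=goal(tilt); w=O+tip[0]*EX+tip[1]*EY+np.array([0,0,tip[2]])
    print("t",round(s["clock"],2),"tip now",tray(p+.022*R[:,2]).round(4),"F tray",np.round([s["contact_force"]@EX,s["contact_force"]@EY,s["contact_force"][2]],2))
    print("rotvec",Ro.from_matrix(R.T@G).as_rotvec().round(4),"shift in present axes",(R.T@(w-.022*G[:,2]-p)).round(4),"in goal axes",(G.T@(w-.022*G[:,2]-p)).round(4),"joints",np.round(s["joints"],2))
E
python3 -c "
from h import *
print(O,EY); plan([0,-.19,.16],0); plan([0,-.19,.16],30)"
```

```text
foot_low y -0.16867968129291447 lean 34.93540127374604 rms 0.0018026382416225727
[ 0.57584771 -0.07343859  0.        ] [0.22784107 0.97369833 0.        ]
t 0.1 tip now [-0.252  -0.5632  0.2177] F tray [-0.53  0.36 -0.12]
rotvec [-1.500e-03 -9.000e-04 -9.971e-01] shift in present axes [ 0.4142 -0.1766  0.058 ] in goal axes [0.3732 0.252  0.0577] joints [-1.31  0.13  1.49 -0.    1.52 -0.09]
t 0.1 tip now [-0.252  -0.5632  0.2177] F tray [-0.53  0.36 -0.12]
rotvec [ 0.2594  0.4782 -0.9738] shift in present axes [ 0.4083 -0.1674  0.061 ] in goal axes [0.2834 0.252  0.2336] joints [-1.31  0.13  1.49 -0.    1.52 -0.09]
```

apply_moves --targets "0 0 -0.166 0 0 0 1;0 0 -0.166 0 0 0 1;0 0 -0.166 0 0 0 1;0 0 -0.166 0 0 0 1;0 0 -0.166 0 0 0 1;0 0 -0.166 0 0 0 1;0 0 0 0.037 0.025 0 1;0 0 0 0.037 0.025 0 1;0 0 0 0.037 0.025 0 1;0 0 0 0.037 0.025 0 1;0 0 0 0.037 0.025 0 1;0 0 0 0.037 0.025 0 1;0 0 0 0.037 0.025 0 1;0 0 0 0.037 0.025 0 1;0 0 0 0.037 0.025 0 1;0 0 0 0.037 0.025 0 1"

```text
clock: 2.1
eef_pos: [0.5311, -0.2607, 0.2402]
eef_rot: [0.784, 0.621, -0.0, -0.0]
contact_force: [0.1, -0.4, -0.1]
gripper_width: 0.996
gripper_force: 0.0
```

```bash
python3 -c "
from h import *
plan([0,-.17,.13],30)"
```

```text
t 2.1 tip now [-0.0009 -0.1925  0.2182] F tray [ 0.16 -0.36 -0.1 ]
rotvec [-4.000e-04  5.234e-01 -1.300e-03] shift in present axes [0.0115 0.001  0.0911] in goal axes [-0.0356  0.0009  0.0847] joints [-0.54  0.11  1.51 -0.    1.52 -0.31]
```

apply_moves --targets "0 0.1745 0 0 0 0 1;0 0.1745 0 0 0 0 1;0 0.1745 0 0 0 0 1;0 0 0 -0.0096 0 0.032 1;0 0 0 -0.0096 0 0.032 1;0 0 0 -0.0096 0 0.032 1;0 0 0 -0.0096 0.001 0.033 1"

```text
clock: 2.98
eef_pos: [0.5382, -0.2315, 0.1082]
eef_rot: [0.757, 0.6, 0.203, -0.161]
contact_force: [1.1, -0.6, 0.0]
gripper_width: 1.001
gripper_force: 0.0
```

```bash
python3 -c "
from h import *
plan([0,-.11,.09],30)
im,X=cloud('side'); cv2.imwrite('pics/s1.png',cv2.resize(im[100:300,180:430],None,fx=3,fy=3))"
```

```text
t 2.98 tip now [-0.0007 -0.1515  0.0892] F tray [ 1.23 -0.38  0.03]
rotvec [ 0.0001 -0.0001 -0.0016] shift in present axes [0.0363 0.0006 0.02  ] in goal axes [0.0363 0.0007 0.02  ] joints [-0.76  0.39  1.53  0.45  1.52 -0.62]
```

View pics/s1.png

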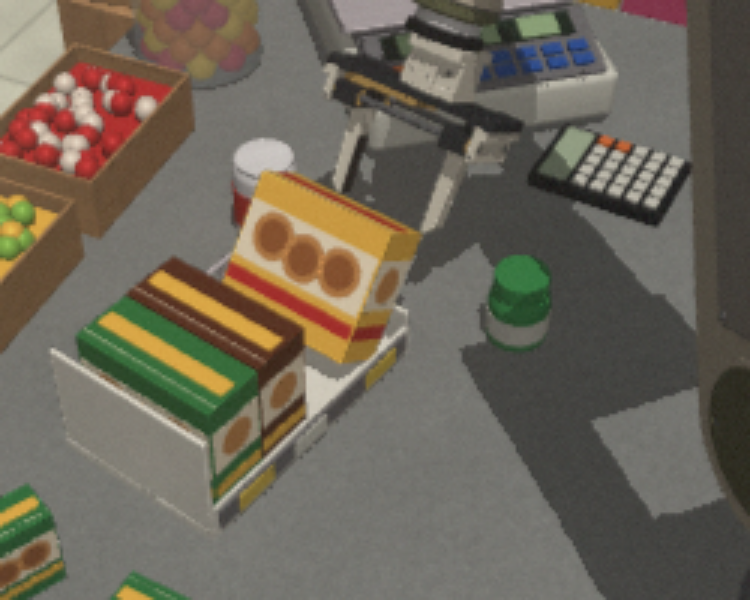

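The picture shows both fingertips behind the overhanging yellow carton, one at (350,170) and one at (440,215), clear of the can and the tub. Now I push slowly.

apply_moves --targets "0 0 0 0.0078 0 0.0045 1;0 0 0 0.0078 0 0.0045 1;0 0 0 0.0078 0 0.0045 1;0 0 0 0.0061 0 0.0035 1;0 0 0 0.0026 0 0.0015 1;0 0 0 0.0026 0 0.0015 1;0 0 0 0.0026 0 0.0015 1;0 0 0 0.0026 0 0.0015 1;0 0 0 0.0026 0 0.0015 1;0 0 0 0.0026 0 0.0015 1"

```text
clock: 4.28
eef_pos: [0.5504, -0.1809, 0.1097]
eef_rot: [0.757, 0.6, 0.203, -0.161]
contact_force: [0.0, -0.6, 0.9]
gripper_width: 0.999
gripper_force: 0.1
```

```bash
cat > look.py <<'E'
from h import *
import sys
from scipy.optimize import least_squares
plan([0,-.085,.09],30)
im,X=cloud("top"); L=tray(X)
hsv=cv2.cvtColor(im,cv2.COLOR_BGR2HSV)
m=(abs(L[...,0])<.06)&(L[...,2]>.03)&(L[...,2]<.17)&(L[...,1]>-.13)&(L[...,1]<.19)
br=m&(abs(L[...,2]-.14)<.004)&(L[...,1]>.04)
top=lambda k:np.nanpercentile(L[k][:,1],[1,99]).round(4)
print("brown+green y",top(br),br.sum())
hi=m&(hsv[...,0]>14)&(hsv[...,0]<32)&(hsv[...,1]>150)&(L[...,1]<.06)
P=L[m&(L[...,1]<.055)&(L[...,1]>-.12)&(L[...,2]>.06)]
def res(q):
    c,s=np.cos(q[1]),np.sin(q[1]); dy=P[:,1]-q[0]; dz=P[:,2]-.010
    return np.maximum(dy*c+dz*s-.062,-dy*s+dz*c-.130)
r=least_squares(res,[-.044,np.radians(float(sys.argv[2]))],loss="soft_l1",f_scale=.004)
print("foot_low",r.x[0].round(4),"lean",np.degrees(r.x[1]).round(1),"med res",np.median(abs(res(r.x))).round(4),len(P),"yellow px y",np.nanpercentile(L[hi],[2,98],axis=0).round(3).tolist())
cv2.imwrite(f"pics/{sys.argv[1]}.png",cv2.resize(im[110:280,210:420],None,fx=3,fy=3))
E
python3 look.py t2 28
```

```text
t 4.28 tip now [-0.0003 -0.0994  0.0907] F tray [ 0.13 -0.56  0.9 ]
rotvec [ 0.0005  0.     -0.001 ] shift in present axes [0.0122 0.0003 0.0078] in goal axes [0.0122 0.0003 0.0078] joints [-0.69  0.33  1.59  0.47  1.48 -0.56]
brown+green y [0.0625 0.1852] 2001
foot_low -0.045 lean 27.8 med res 0.0012 1992 yellow px y [[-0.057, -0.104, 0.049], [0.057, 0.005, 0.155]]
```

apply_moves --targets "0 0 0 0.0017 0 0.001 1;0 0 0 0.0017 0 0.001 1;0 0 0 0.0017 0 0.001 1;0 0 0 0.0017 0 0.001 1;0 0 0 0.0013 0 0.0008 1;0 0 0 0.0013 0 0.0008 1;0 0 0 0 0 0 1;0 0 0 0 0 0 1"

```text
clock: 5.32
eef_pos: [0.5529, -0.1705, 0.1096]
eef_rot: [0.757, 0.6, 0.203, -0.161]
contact_force: [-0.0, 0.0, 0.4]
gripper_width: 1.002
gripper_force: 0.0
```

```bash
python3 look.py t3 24
```

```text
t 5.33 tip now [-0.0002 -0.0887  0.0906] F tray [-0.05  0.02  0.38]
rotvec [ 0.0006  0.0001 -0.001 ] shift in present axes [0.003  0.0003 0.0023] in goal axes [0.003  0.0003 0.0023] joints [-0.67  0.32  1.6   0.47  1.47 -0.55]
brown+green y [0.0624 0.1852] 1991
foot_low -0.0398 lean 8.5 med res 0.0017 1475 yellow px y [[-0.058, -0.056, 0.128], [0.057, 0.006, 0.149]]
```

apply_moves --targets "0 0 0 0 0 0 1;0 0 0 0 0 0 1;0 0 0 0 0 0 1;0 0 0 0 0 0 1;0 0 0 0 0 0 1;0 0 0 0 0 0 1"

```text
clock: 6.12
eef_pos: [0.5529, -0.1704, 0.1096]
eef_rot: [0.757, 0.6, 0.203, -0.161]
contact_force: [-0.1, -0.5, -1.0]
gripper_width: 1.0
gripper_force: 0.0
```

```bash
python3 look.py t4 1
```

```text
t 6.12 tip now [-0.0003 -0.0887  0.0905] F tray [ 0.04 -0.5  -1.01]
rotvec [ 0.0005  0.0001 -0.001 ] shift in present axes [0.0029 0.0003 0.0023] in goal axes [0.0029 0.0003 0.0023] joints [-0.67  0.32  1.6   0.47  1.47 -0.55]
brown+green y [0.0624 0.1853] 1983
foot_low -0.04 lean 2.6 med res 0.002 1337 yellow px y [[-0.058, -0.044, 0.135], [0.057, 0.014, 0.145]]
```

View pics/t4.png

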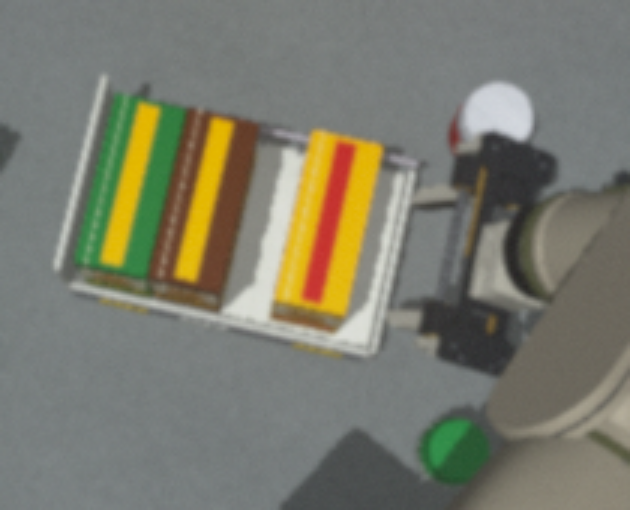

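The carton now stands upright, seen in the crop at (330,220). The brown gap is on its left, the fingers are on its right, and brown and green have not moved. Next I lower the fingertips between the stop and the carton.

apply_moves --targets "0 0 0 0.0086 0 0 1;0 0 0 0 0 0.0106 1;0 0 0 0 0 0.0106 1;0 0 0 0 0 0.0106 1;0 0 0 0 0 0.0106 1;0 0 0 0 0 0 1"

```text
clock: 6.92
eef_pos: [0.5587, -0.1416, 0.0759]
eef_rot: [0.757, 0.6, 0.202, -0.162]
contact_force: [0.1, 0.7, 0.4]
gripper_width: 1.002
gripper_force: 0.0
```

```bash
sed -i 's/plan(\[0,-.085,.09\],30)/plan([0,-.053,.055],30)/' look.py; python3 look.py t5 1
```

```text
t 6.92 tip now [-0.0012 -0.0593  0.0568] F tray [-0.08  0.69  0.39]
rotvec [-0.0016 -0.0007 -0.0016] shift in present axes [0.0045 0.0011 0.0047] in goal axes [0.0045 0.0011 0.0047] joints [-0.63  0.34  1.65  0.49  1.4  -0.55]
brown+green y [0.0626 0.1852] 2028
foot_low -0.0503 lean -1.8 med res 0.0029 1641 yellow px y [[-0.058, -0.044, 0.135], [0.058, 0.014, 0.145]]
```

apply_moves --targets "0 0 0 0.0011 0.0005 0.0041 1;0 0 0 0.0011 0.0005 0.0041 1;0 0 0 0.003 0 0.0017 1;0 0 0 0.003 0 0.0017 1;0 0 0 0.003 0 0.0017 1;0 0 0 0.003 0 0.0017 1;0 0 0 0.003 0 0.0017 1;0 0 0 0.003 0 0.0017 1;0 0 0 0.003 0 0.0017 1;0 0 0 0.003 0 0.0017 1;0 0 0 0.003 0 0.0017 1;0 0 0 0 0 0 1"

```text
clock: 8.48
eef_pos: [0.5689, -0.1064, 0.0715]
eef_rot: [0.757, 0.6, 0.203, -0.161]
contact_force: [0.7, -0.0, 0.0]
gripper_width: 1.0
gripper_force: 0.0
```

```bash
cat > look2.py <<'E'
from h import *
import sys
plan([0,-.008,.05],30)
im,X=cloud("top"); L=tray(X); hsv=cv2.cvtColor(im,cv2.COLOR_BGR2HSV)
m=(L[...,2]>.128)&(L[...,2]<.152)&(abs(L[...,0])<.08)&(L[...,1]<.19)&(L[...,1]>-.055)
print("mean z",np.nanmean(L[m][:,2]).round(4))
cm=(L[...,2]<.06)&(L[...,2]>0)
for x in (-.06,-.03,0,.03,.06):
    k=m&(abs(L[...,0]-x)<.008)
    y=np.sort(L[k][:,1]); g=np.diff(y); i=g.argmax()
    ylo=y[:i+1]; yk=k&(L[...,1]<y[i]+1e-6)
    c=np.polyfit(L[yk][:,1],L[yk][:,2],1)[0]
    print(x,"yellow",y[0].round(4),y[i].round(4),"next",y[i+1].round(4),"end",y[-1].round(4),"slope",round(np.degrees(np.arctan(c)),1))
cv2.imwrite(f"pics/{sys.argv[1]}.png",cv2.resize(im[110:280,210:420],None,fx=3,fy=3))
E
python3 look2.py t6
```

```text
t 8.47 tip now [ 0.0008 -0.0226  0.0524] F tray [0.68 0.13 0.03]
rotvec [ 0.0004 -0.0002 -0.0007] shift in present axes [ 0.0114 -0.0008  0.0094] in goal axes [ 0.0115 -0.0008  0.0094] joints [-0.57  0.33  1.68  0.5   1.36 -0.51]
mean z 0.1402
-0.06 yellow -0.0373 -0.0356 next -0.0128 end 0.1864 slope -58.3
-0.03 yellow -0.0508 -0.0451 next -0.013 end 0.1861 slope 0.3
0 yellow -0.0497 -0.0434 next -0.013 end 0.1861 slope 1.2
0.03 yellow -0.0511 -0.0439 next -0.0131 end 0.1869 slope 5.9
0.06 yellow -0.0403 -0.0356 next -0.0131 end 0.1863 slope -28.0
```

apply_moves --targets "0 0 0 0.002 -0.0005 0.0015 1;0 0 0 0.0022 0 0.0013 1;0 0 0 0.0022 0 0.0013 1;0 0 0 0.0017 0 0.001 1;0 0 0 0 0 0 1"

```text
clock: 9.15
eef_pos: [0.5706, -0.0971, 0.071]
eef_rot: [0.757, 0.6, 0.203, -0.161]
contact_force: [0.3, -0.4, 0.7]
gripper_width: 1.0
gripper_force: 0.2
```

```bash
cat > look3.py <<'E'
from h import *
import sys
plan([0,-.0095,.05],30)
ys=[]
for _ in range(3):
    im,X=cloud("top"); L=tray(X); hsv=cv2.cvtColor(im,cv2.COLOR_BGR2HSV)
    # rectify the z=0.14 plane to a tray-aligned 0.5 mm grid
    c=bot.calibration("top"); f=210/np.tan(np.radians(c["vfov"])/2)
    gx,gy=np.meshgrid(np.arange(-.08,.08,.0005),np.arange(-.04,.2,.0005))
    W=O+gx[...,None]*EX+gy[...,None]*EY+np.array([0,0,.14])
    C=W@np.array(c["R"]).T+np.array(c["t"])
    ys.append(cv2.remap(im,(C[...,0]/C[...,2]*f+c["cx"]).astype(np.float32),(C[...,1]/C[...,2]*f+c["cy"]).astype(np.float32),cv2.INTER_CUBIC).astype(float))
r=np.mean(ys,0).astype(np.uint8)
cv2.imwrite(f"pics/{sys.argv[1]}.png",cv2.resize(cv2.rotate(r,cv2.ROTATE_90_COUNTERCLOCKWISE),None,fx=1.6,fy=1.6))
m=(L[...,2]>.134)&(L[...,2]<.146)&(abs(L[...,0])<.065)&(L[...,1]<.19)&(L[...,1]>-.028)
for x in (-.055,0,.055):
    q=np.median(r[:,np.abs(gx[0]-x)<.012],1)  # colour profile along y
    g=q[:,2]  # red channel: yellow high, brown low
    y=gy[:,0]; k=(y>.02)&(y<.08); d=np.diff(g[k]); print(x,"yellow->brown edge",round(y[k][d.argmin()],4),"profile R/2mm",g[k][::4].astype(int).tolist())
    s=m&(abs(L[...,0]-x)<.012); print("   -y edge",np.nanpercentile(L[s][:,1],1).round(4),"green end",np.nanpercentile(L[s][:,1],99).round(4))
E
python3 look3.py r7
```

```text
t 9.15 tip now [ 0.0003 -0.0132  0.052 ] F tray [ 0.41 -0.27  0.67]
rotvec [ 0.0004 -0.     -0.0008] shift in present axes [ 0.0022 -0.0003  0.0036] in goal axes [ 0.0022 -0.0003  0.0036] joints [-0.56  0.32  1.68  0.51  1.35 -0.49]
-0.055 yellow->brown edge 0.057 profile R/2mm [203, 198, 198, 199, 199, 199, 201, 209, 219, 225, 227, 227, 227, 227, 227, 227, 227, 221, 198, 150, 107, 95, 102, 106, 106, 106, 106, 106, 106, 108]
   -y edge -0.0025 green end 0.1849
0 yellow->brown edge 0.057 profile R/2mm [200, 196, 196, 196, 196, 196, 199, 207, 218, 225, 227, 227, 227, 227, 227, 227, 227, 221, 196, 149, 108, 95, 101, 104, 105, 105, 104, 104, 104, 106]
   -y edge -0.0021 green end 0.1846
0.055 yellow->brown edge 0.0565 profile R/2mm [197, 193, 193, 193, 192, 193, 197, 206, 218, 225, 227, 227, 227, 227, 227, 227, 227, 221, 196, 149, 109, 95, 98, 101, 101, 101, 101, 100, 101, 104]
   -y edge -0.0026 green end 0.1845
```

View pics/r7.png

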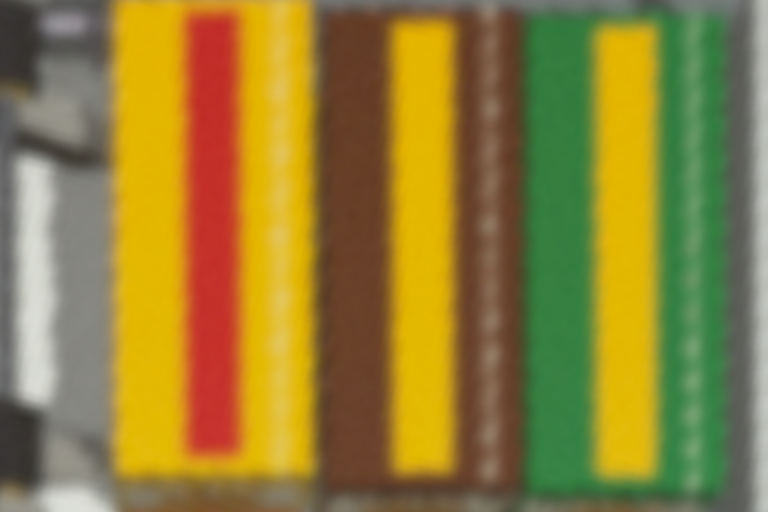

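The rectified view shows yellow upright and parallel to brown, with a thin dark gap at x≈318 px. I close the last few mm in small steps, tracking the stripe edges subpixel.

```bash
cat > st.py <<'E'
from h import *
plan([0,-.0095,.05],30)
c=bot.calibration("top"); f=210/np.tan(np.radians(c["vfov"])/2)
gx,gy=np.meshgrid(np.arange(-.05,.05,.0005),np.arange(-.04,.2,.00025)); y=gy[:,0]
W=O+gx[...,None]*EX+gy[...,None]*EY+np.array([0,0,.14]); C=W@np.array(c["R"]).T+np.array(c["t"])
mp=[(C[...,i]/C[...,2]*f+c["c"+"xy"[i]]).astype(np.float32) for i in(0,1)]
r=np.mean([cv2.remap(bot.camera("top")[0].astype(np.float32),*mp,cv2.INTER_LINEAR) for _ in range(3)],0)
def edges(q,ch,lo,hi):  # half-level crossings of a profile in a window
    g=q[:,ch]; k=(y>lo)&(y<hi); yy,v=y[k],g[k]; h=(np.percentile(v,5)+np.percentile(v,95))/2
    i=np.nonzero(np.diff(np.sign(v-h)))[0]; return (1e3*(yy[i]+(h-v[i])/(v[i+1]-v[i])*.00025)).round(2).tolist()
for nm,s in(("all",slice(None)),("x-",slice(0,50)),("x+",slice(150,200))):
    q=r[:,s].mean(1); print(nm,"red",edges(q,1,.005,.045),"yellow/brown",edges(q,2,.042,.07),"brown stripe",edges(q,1,.065,.11),"green stripe",edges(q,2,.13,.175))
E
python3 st.py
```

```text
t 9.3 tip now [ 0.0002 -0.0133  0.0519] F tray [-0.23  0.08 -0.02]
rotvec [ 0.0002 -0.0001 -0.0011] shift in present axes [ 0.0024 -0.0002  0.0035] in goal axes [ 0.0024 -0.0002  0.0035] joints [-0.56  0.32  1.68  0.51  1.35 -0.49]
all red [17.88, 34.7] yellow/brown [57.44] brown stripe [82.36, 101.46] green stripe [145.58, 165.28]
x- red [17.94, 34.75] yellow/brown [57.48] brown stripe [82.4, 101.51] green stripe [145.6, 165.35]
x+ red [17.88, 34.57] yellow/brown [57.39] brown stripe [82.32, 101.4] green stripe [145.55, 165.22]
```

apply_moves --targets "0 0 0 0.0005 0 0.0003 1;0 0 0 0.0005 0 0.0003 1;0 0 0 0 0 0 1"

```text
clock: 9.82
eef_pos: [0.5708, -0.0962, 0.071]
eef_rot: [0.757, 0.6, 0.203, -0.161]
contact_force: [0.5, -1.0, -0.5]
gripper_width: 0.998
gripper_force: 0.5
```

```bash
python3 st.py
```

```text
t 9.82 tip now [ 0.0003 -0.0123  0.0519] F tray [ 0.72 -0.82 -0.48]
rotvec [ 0.0005  0.0002 -0.0011] shift in present axes [ 0.0015 -0.0003  0.0031] in goal axes [ 0.0015 -0.0003  0.0031] joints [-0.56  0.32  1.68  0.51  1.35 -0.49]
all red [18.68, 35.44] yellow/brown [58.14] brown stripe [82.35, 101.47] green stripe [145.58, 165.27]
x- red [18.69, 35.52] yellow/brown [58.16] brown stripe [82.39, 101.51] green stripe [145.61, 165.35]
x+ red [18.66, 35.34] yellow/brown [58.12] brown stripe [82.31, 101.41] green stripe [145.55, 165.22]
```

Subpixel tracking is good to about 0.05 mm, and brown is still unmoved. I continue.

apply_moves --targets "0 0 0 0.0005 0 0.0003 1;0 0 0 0.0005 0 0.0003 1;0 0 0 0 0 0 1"

```text
clock: 10.35
eef_pos: [0.5712, -0.095, 0.071]
eef_rot: [0.757, 0.6, 0.203, -0.161]
contact_force: [-0.4, -1.7, 0.2]
gripper_width: 1.0
gripper_force: 0.4
```

```bash
python3 st.py|grep -v rotv
```

```text
t 10.35 tip now [ 0.0004 -0.0111  0.052 ] F tray [ 0.04 -1.75  0.16]
all red [19.99, 36.7] yellow/brown [59.44] brown stripe [82.34, 101.46] green stripe [145.57, 165.28]
x- red [20.07, 36.8] yellow/brown [59.43] brown stripe [82.38, 101.5] green stripe [145.6, 165.35]
x+ red [19.88, 36.6] yellow/brown [59.38] brown stripe [82.3, 101.41] green stripe [145.54, 165.23]
```

apply_moves --targets "0 0 0 0.0004 0 0.0002 1;0 0 0 0.0004 0 0.0002 1;0 0 0 0 0 0 1"

```text
clock: 10.88
eef_pos: [0.5713, -0.0941, 0.071]
eef_rot: [0.757, 0.6, 0.203, -0.161]
contact_force: [-0.3, -1.7, -0.5]
gripper_width: 0.999
gripper_force: 0.4
```

```bash
python3 st.py|grep -v rotv
```

```text
t 10.88 tip now [ 0.0003 -0.0102  0.052 ] F tray [ 0.08 -1.7  -0.49]
all red [20.93, 37.59] yellow/brown [60.19] brown stripe [82.35, 101.46] green stripe [145.57, 165.28]
x- red [21.0, 37.69] yellow/brown [60.25] brown stripe [82.4, 101.49] green stripe [145.6, 165.35]
x+ red [20.86, 37.54] yellow/brown [60.13] brown stripe [82.3, 101.4] green stripe [145.54, 165.21]
```

apply_moves --targets "0 0 0 0.0003 0 0.0002 1;0 0 0 0.0003 0 0.0002 1;0 0 0 0 0 0 1"

```text
clock: 11.4
eef_pos: [0.5715, -0.0935, 0.071]
eef_rot: [0.757, 0.6, 0.203, -0.161]
contact_force: [-0.9, -0.6, -0.7]
gripper_width: 1.003
gripper_force: 0.5
```

```bash
python3 st.py|grep -v rotv
```

```text
t 11.4 tip now [ 0.0004 -0.0095  0.052 ] F tray [-0.72 -0.81 -0.73]
all red [21.5, 38.19] yellow/brown [60.87] brown stripe [82.35, 101.47] green stripe [145.58, 165.28]
x- red [21.58, 38.32] yellow/brown [60.95] brown stripe [82.4, 101.49] green stripe [145.61, 165.35]
x+ red [21.44, 38.1] yellow/brown [60.81] brown stripe [82.3, 101.41] green stripe [145.57, 165.22]
```

apply_moves --targets "0 0 0 0.0003 0 0.0002 1;0 0 0 0.0003 0 0.0002 1;0 0 0 0 0 0 1"

```text
clock: 11.92
eef_pos: [0.5717, -0.093, 0.071]
eef_rot: [0.757, 0.6, 0.203, -0.161]
contact_force: [-0.8, -2.5, 0.2]
gripper_width: 1.0
gripper_force: 1.4
```

```bash
python3 st.py|grep -v rotv
```

```text
t 11.93 tip now [ 0.0004 -0.009   0.0519] F tray [-0.24 -2.57  0.19]
all red [21.86, 38.58] yellow/brown [61.26] brown stripe [82.72, 101.85] green stripe [145.58, 165.27]
x- red [21.92, 38.64] yellow/brown [61.29] brown stripe [82.81, 101.9] green stripe [145.62, 165.34]
x+ red [21.8, 38.51] yellow/brown [61.24] brown stripe [82.63, 101.79] green stripe [145.55, 165.22]
```

Brown has just moved 0.37 mm along with yellow and the spacing no longer shrinks, so they are in contact and parallel. I withdraw.

apply_moves --targets "0 0 0 -0.001 0 -0.0006 1;0 0 0 -0.003 0 -0.0017 1;0 0 0 -0.005 0 -0.003 1;0 0 0 0 0 -0.02 1;0 0 0 0 0 -0.03 1;0 0 0 0 0 -0.04 1;0 0 0 0 0 -0.04 1;0 0 0 0 0 -0.04 1;0 0 0 0 0 0 1"

```text
clock: 13.2
eef_pos: [0.5511, -0.1888, 0.2233]
eef_rot: [0.758, 0.6, 0.204, -0.157]
contact_force: [0.4, -0.3, -0.1]
gripper_width: 0.999
gripper_force: 0.0
```

```bash
python3 st.py|grep -v rotv; python3 look3.py r9 | grep edge | cut -c1-60; python3 -c "
from h import *
im,X=cloud('side'); cv2.imwrite('pics/s9.png',cv2.resize(im[100:300,180:430],None,fx=3,fy=3))"
```

```text
t 13.2 tip now [ 0.0024 -0.1071  0.2042] F tray [ 0.5  -0.16 -0.14]
all red [21.87, 38.7] yellow/brown [61.32] brown stripe [82.76, 101.85] green stripe [145.58, 165.27]
x- red [21.88, 38.73] yellow/brown [61.37] brown stripe [82.83, 101.88] green stripe [145.61, 165.34]
x+ red [21.81, 38.64] yellow/brown [61.27] brown stripe [82.72, 101.88] green stripe [145.56, 165.21]
-0.055 yellow->brown edge 0.061 profile R/2mm [223, 214, 204
   -y edge 0.0018 green end 0.1845
0 yellow->brown edge 0.0605 profile R/2mm [222, 212, 201, 19
   -y edge 0.0017 green end 0.1847
0.055 yellow->brown edge 0.061 profile R/2mm [221, 209, 198,
   -y edge 0.0016 green end 0.1846
```

View pics/s9.png

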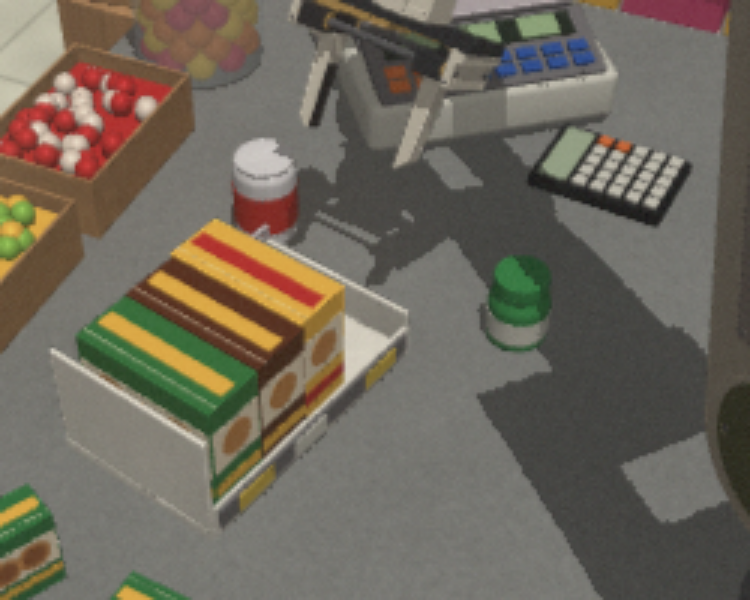

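The yellow carton at (265,280) stands upright and snug against brown. The can and the tub are undisturbed, and the arm is clear of everything.

```bash
python3 -c "
from workcell import bot
print(bot.sign_off())"
```

```text
the job is handed in; nothing more can be done
None
```

The yellow carton stands upright and snug against the brown one; the brown carton shifted about 0.4 mm at contact, the green one, the can and the tub did not move, and the job was handed in after about 13.5 s of robot time.

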